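Run the misting boom from its key switch

TASK

Get the misting boom running at its usual speed: on the grey control box, slide the speed slider to the long line of its scale, then take the round-headed key from the key block, push it fully home in the key switch (its pins stick, so wiggle the key past them) and turn it a quarter clockwise to its stop. The switch springs back, so finish while still gripping the key and holding it turned. Leave the stop button, the other two keys and the other things on the bench where and as they are.

Things in the scene. Friction and masses are not known exactly. Their poses are not given: they have to be found in the camera images.
- console: grey plastic control box with aluminium panel, 190 (x) x 300 (y) x 80 mm high, fixed to the bench; origin at the centre of its underside, z up, its front edge (-x) towards the robot; panel top 80 mm above the bench. On the panel: slider at right front, key switch at left, stop button at right rear, display and two lamps (9 mm high) along the rear
- slider_cap (a point): centre of the black slider cap, a block 24 (x) x 14 (y) x 24 mm high, underside 3 mm above the panel, white index line across its top; slides along the console's +y (to the robot's left) against about 2 N of friction and stays where it is left; fingers have 25 mm and more free on its x sides
- slider (a joint): slider position in m, 0 at its right end (console -y), 0.090 at its left end; at the long line it reads 0.065
- long_line (a point): the place on the slider's slot, at panel height, level with the long line of the scale; the scale runs along the front (-x) side of the slot, short lines every 10 mm and one line three times as long; the cap's centre must stand at this y of the console
- keyway (a point): centre of the keyway's mouth, 94 mm above the bench, on a steel bezel 41 mm in diameter that stands 14 mm above the panel; z up, x along the keyway's long side (the console's x until turned; it turns with the cylinder). Keyway 13.6 x 5.2 mm, its long sides countersunk by 2 mm; the key goes straight down
- pins (a point): middle of two sticky flat pins, one from each narrow end of the keyway, 10 and 16 mm below its mouth, each standing 2.6 mm into it. A straight push jams on them (up to 50 N and more). Wiggling - shifting the key head 1 to 3 mm to and fro along the keyway's x while pressing down lightly (4 to 8 N) - pushes them aside against about 5 N each, and they stay aside
- keyway_end (a point): where the key's tip is when fully home, 28 mm below the keyway's mouth. The last 7 mm press a sprung plunger (1.5 to 2.6 N); the cylinder can turn only with the key within about 3 mm of fully home
- keyswitch (a joint): turn of the key cylinder in rad, 0 at rest, growing clockwise seen from above, stop at 1.50; a spring drives it back to 0 (0.024 N m at 0, 0.084 N m at the stop). The key has up to about 0.15 rad of play in the keyway and grip, so turn the fingers about 1.6 rad
- key_head (a point): centre of the round head of the key to use: black disc 35 mm in diameter, 9 mm thick, upright in a slot of the key block; z up, y across the thickness, x along the width of head and blade (either way round fits). 25 mm below lies the shoulder (18 x 9 mm), resting on the block and, fully home, on the keyway's mouth; below it the brass blade, 12 x 4 x 28 mm, with a blunt V tip (2.5 mm); 45 g
- key_tip (a point): tip of that key's blade, 53 mm below the centre of the head; fully home it is 28 mm below the keyway's mouth
- keyblock: grey key block, 160 (x) x 56 (y) x 45 mm high, fixed; origin at the centre of its underside; three slots 53 mm apart in a row along its x, 34 mm deep, one key standing in each (in any order), heads in the plane of the row, so the fingers have free room on both flat sides of each head
- square_key: key with a square head 26 mm wide and 33 mm high in another slot of the key block; not to be moved; origin at its shoulder
- bar_key: key with a T-bar head 42 mm wide and 34 mm high in another slot of the key block; not to be moved; origin at its shoulder
- stop (a joint): emergency stop: red mushroom button, 38 mm in diameter on a yellow base at the right rear of the panel, its top about 35 mm above the panel; joint value is how far it is pressed (m), fully 0.006; not to be pressed
- cup: white plastic cup, 76 mm in diameter, 75 mm high, upright; origin at the centre of its underside
- dibber: wooden dibber, a round stick 18 mm thick and 140 mm long, lying beside the key block, on its right; origin under its middle
- spray_bottle: clear bottle, 68 mm in diameter, 150 mm high, behind the control box; origin under its base
- pot: terracotta pot, 80 mm in diameter, 70 mm high, at the left near the robot; origin under its base
- label_box: small cardboard box, 60 x 110 x 45 mm, behind the control box; origin under its base
Not all that is in view belongs to the job. Leave any turquoise look-alike of the part that bears key_head alone.

How it is judged (in metres and radians):
On the way, in this order (a step that is already met when the one before it is completed fails the run):
1. the slider stands at the long line (value of joint slider between 0.061 and 0.069 m), for 0.3 s.
2. the round-headed key is fully home in the key switch, not yet turned (z of key_tip in the frame of keyway below -0.025 m and horizontal distance between key_tip and keyway below 0.004 m and value of joint keyswitch below 0.35 rad), for 0.1 s.
At the end, for the whole second after the job is handed in: The slider stands within 4 mm of the long line; the round-headed key is within 3.5 mm of fully home in the key switch, is gripped by the fingers (more than 1 N) and holds the cylinder turned clockwise by more than 1.2 rad (69 degrees; the stop is at 86 degrees), all through the last second (all of step 1 and value of joint keyswitch above 1.2 rad and z of key_tip in the frame of keyway below -0.0245 m and horizontal distance between key_tip and keyway below 0.004 m and contact force between the fingers and key above 1 N); the arm keeps its last pose, push and grip.
It fails at once if the emergency stop is pressed (value of joint stop above 0.003 m).
It fails at once if another key is pulled or pushed out of place (distance of any of square_key, bar_key from where it was at the start of the episode above 0.008 m).
It fails at once if another thing on the bench is knocked over or moved (distance of any of cup, dibber, spray_bottle, pot, label_box from where it was at the start of the episode above 0.03 m or angle between any of cup, spray_bottle, pot's own z axis and vertical above 0.5 rad).
It also fails if it takes over 70 s, if anything falls off the work surface, if the arm or the gripper's body presses on something with over 40 N, if the wrist force passes 120 N, or if a joint passes its speed limit or range.

ROBOT

A 6-joint arm with a two-finger parallel gripper is mounted at the origin on the work surface. World frame = base frame: x ahead of the robot, y to its left, z up, the work surface at z = 0. Lengths are in mm, angles in rad, forces in N, time in s.
With the tool pointing down it reaches from about 250 to 775 mm from the base axis. Payload 8.9 kg.
Tool frame: the origin (TCP) lies on the centre line of the jaws, within the pads' length; the fingertips stand 11 mm ahead of it and the grasp point (between the pads) lies 8 mm behind it; z points along the fingers, y is the direction in which the jaws open and shut (so a half turn about z gives the same grasp; the last joint's range is limited). The gripper opens to 85 mm and grips with 20 to 120 N. Pads are 22 mm wide; open, the fingers measure 114 mm over their backs; the gripper's body (76 mm by 85 mm) begins 54 mm behind the grasp point. The pads swing forward as they close: fully open they stand 13 mm farther back than shut.
Start: joints at [1.002, 0.291, -0.153, 1.127, 0, 1.431], TCP at [218.756, 477.252, 242.305] pointing down, gripper open.
Joint ranges: [-2.52, 2.52], [-0.91, 1.74], [-1.3, 1.37], [-1.96, 2.02], [-1.52, 1.47], [-3.14, 3.14]. Speed limits (rad/s): [2.22, 2.22, 2.79, 3.14, 3.14, 3.14].

INTERFACE

Orientations are given as [roll, pitch, yaw] about the fixed x, y, z axes, in that order (R = Rz(yaw) Ry(pitch) Rx(roll)).
In Python, from cell import get_state, camera, job_done gives the robot as it stands.
- The arm moves only by the tool step_arm, never from a script. Its argument "motion" is a list of rows, each a list of 5 numbers: the gripper command: -1 is shut, 1 is fully open, values between are in proportion, then the shift along the tool's x, y, z in m, then the turn about the tool's z in rad. In form: [[hand, tx, ty, tz, spin], ...]. A call has 1 to 12 rows; each row is the pose to reach, as a shift and turn from the pose commanded when the call began, along the tool's axes at that moment; what a row does not reach only later rows make up. A row lasts 1/10 s, in which the tool goes at most 50 mm and 8.59 degrees, less where a joint would pass 70% of its speed; a pose out of reach is approached as far as the arm can. A call with a gripper value outside its range is refused whole. The fingers move at their own pace and stop on an object; "grip_force" is the grip in N (left out, the last holds). Time passes only in rows, so rows that repeat a pose let the fingers close. It gives the time, the measured TCP pose, the force and the opening at its end, in the units of the state.
- get_state(): the state, without advancing time (a new reading comes with each control period).
- camera(name): name is "scene" or "side" or "wrist"; returns a dict with "img" (420x560x3 uint8, blue, green, red), "fx", "fy", "cx", "cy" (pixels), "k1" (the pictures are not rectified: a ray, as slopes to the right and down, at radius r is drawn at 1 + k1 r^2 times it, then the intrinsics apply), "rvec" (rotation vector, rad) and "tvec" (3), from world to camera coordinates, as OpenCV has them. Camera axes: x right, y down, z forward; pixel columns grow to the right and rows downward; lengths in mm; the calibration is good to about 2 mm. A picture is of the moment at which its call begins. There is no depth.
- job_done(): hands the job in, once; it reports no verdict.
The state is a dict: "t": time; "joint_pos": joint angles; "qvel": joint speeds; "joint_torque": joint torques, N m; "position": TCP position; "eef_rot": TCP orientation; "contact_force": force on the tool from outside, world axes, zero at the start; "wrist_torque": the same for the moment, N m; "gripper_width": opening from 0.0 (shut) to 1.0 (fully open).
Only numpy, scipy, OpenCV 4.12 (cv2) and the standard library are available. Lean on these libraries where they do the work, as an engineer would, in place of code of your own. Each camera call takes 0.05 s, during which the arm holds its last target.

## Working session

There is one attempt and no reset: what is moved stays moved. The work goes in short steps, Python scripts to look and compute and a tool call to move; the robot and the scene stay as the last step left them, time stands still between calls to the robot, and variables do not carry over. Pictures are saved under pics/ and viewed, and the job is handed in when it is done.

Besides the shell and the picture viewer there is one more tool, called after "Request:" by a JSON object that holds its "op" and its "data", one argument or row to a line. step_arm: Moves the arm, as the interface text tells. Its arguments: {"type":"object","properties":{"motion":{"type":"array","items":{"type":"array","items":{"type":"number"}}},"grip_force":{"type":"number"}},"required":["motion"]}

```bash
mkdir -p pics; ls
cat > h.py <<'E'
import numpy as np, cv2
from cell import get_state, camera, job_done
def ray(c,u,v):
    xd=(u-c["cx"])/c["fx"]; yd=(v-c["cy"])/c["fy"]
    x,y=xd,yd
    for _ in range(30):
        s=1+c["k1"]*(x*x+y*y); x,y=xd/s,yd/s
    R=cv2.Rodrigues(np.array(c["rvec"],float))[0]; t=np.array(c["tvec"],float).ravel()
    return -R.T@t, R.T@np.array([x,y,1.])
def atz(c,u,v,z):
    o,d=ray(c,u,v); return o+d*(z-o[2])/d[2]
def proj(c,p):
    R=cv2.Rodrigues(np.array(c["rvec"],float))[0]; t=np.array(c["tvec"],float).ravel()
    q=R@np.array(p,float)+t; x,y=q[:2]/q[2]; s=1+c["k1"]*(x*x+y*y)
    return np.array([c["cx"]+c["fx"]*x*s,c["cy"]+c["fy"]*y*s])
def tri(obs):
    A=np.zeros((3,3));b=np.zeros(3)
    for c,u,v in obs:
        o,d=ray(c,u,v); d/=np.linalg.norm(d); P=np.eye(3)-np.outer(d,d); A+=P;b+=P@o
    X=np.linalg.solve(A,b); return X
import pickle
def snap(name,tag):
    c=camera(name); cv2.imwrite(f"pics/{tag}.png",c["img"]); pickle.dump(c,open(f"pics/{tag}.pkl","wb")); return c
def load(tag): return pickle.load(open(f"pics/{tag}.pkl","rb"))
def crop(tag,x0,y0,x1,y1,k,out):
    c=load(tag); cv2.imwrite(f"pics/{out}.png",cv2.resize(c["img"][y0:y1,x0:x1],None,fx=k,fy=k,interpolation=cv2.INTER_CUBIC))
E
python3 - <<'E'
from h import *
for n in ["scene","side","wrist"]:
    c=snap(n,n+"0"); o,d=ray(c,280,210); print(n,o.round(),d.round(2),c["fx"],c["k1"])
print(get_state())
E
```

```text
pics
scene [1504.   80. 1049.] [-0.69 -0.1  -0.72] 522.6103237796789 -0.1529887604323797
side [   83. -1127.   840.] [ 0.3   0.79 -0.54] 525.0028179833978 0.008718029497169317
wrist [145. 511. 374.] [ 0.28 -0.14 -0.95] 361.71904451090444 -0.06567129964938526
{'t': 0.15, 'joint_pos': array([ 1.00169646e+00,  2.91149325e-01, -1.53929706e-01,  1.12672692e+00,
        1.90935431e-05,  1.43150391e+00]), 'qvel': array([ 0.00063557, -0.00075384,  0.00342704, -0.00011164, -0.000421  ,
        0.00064117]), 'joint_torque': array([ 7.52017204e-04, -5.37368059e+01,  3.31521678e+01,  1.14944531e-02,
       -2.32911943e-04,  1.13831956e-05]), 'position': array([218.57737892, 476.98085008, 241.87371878]), 'eef_rot': array([-3.14059546e+00, -1.59086727e-04,  2.71178511e+00]), 'contact_force': array([ 0.20713133,  0.18924764, -0.28250232]), 'wrist_torque': array([ 0.03004977, -0.00076599,  0.03398151]), 'gripper_width': 0.9991930380325543}
```

View pics/scene0.png

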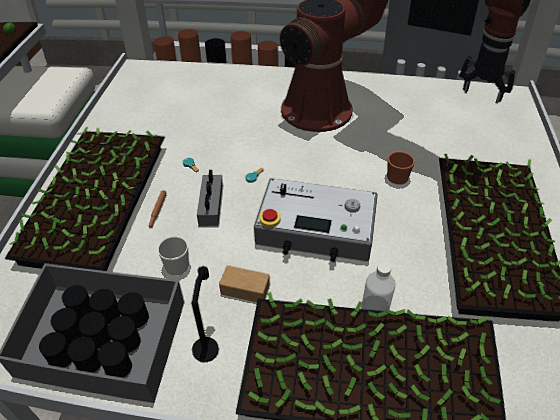

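View pics/side0.png

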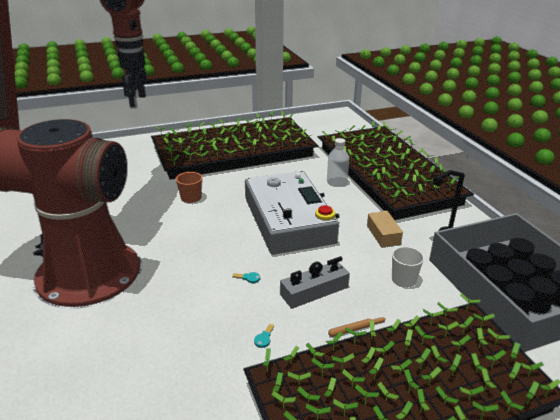

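View pics/wrist0.png

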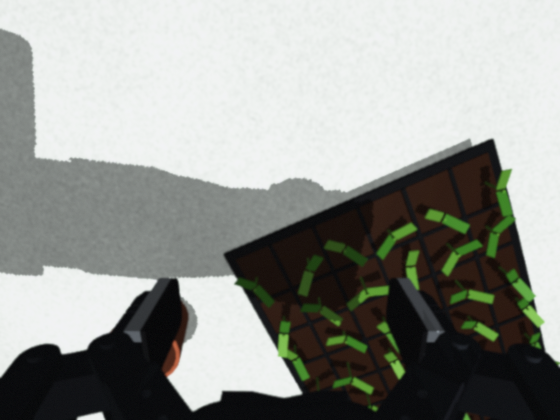

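The scene picture shows the console at about (315,218), the key block at (209,200), a slider cap near (283,190), the key switch at (352,205) and the stop at (270,215). I'll enlarge these.

Run:
```python
from h import *
crop("scene0",245,170,385,265,5.6,"s_con"); crop("side0",240,160,350,255,7,"d_con"); crop("side0",270,245,360,310,8,"d_blk"); crop("scene0",185,160,235,235,8,"s_blk")
```

```text
(no output)
```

View pics/s_con.png

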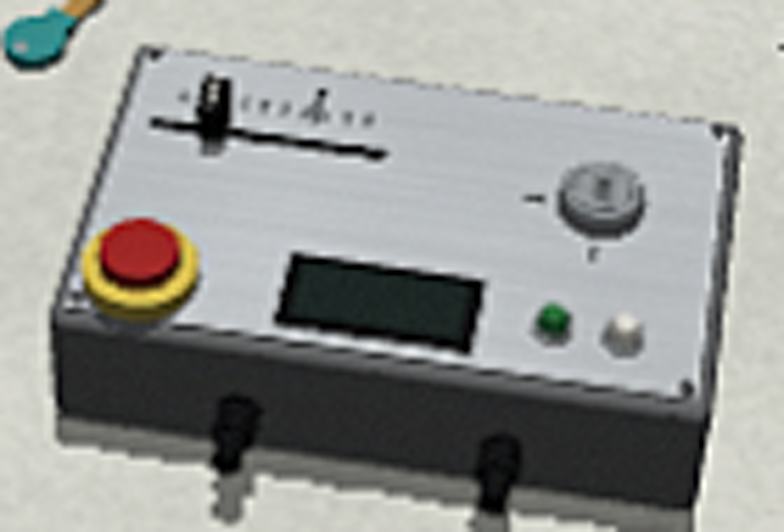

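View pics/d_con.png

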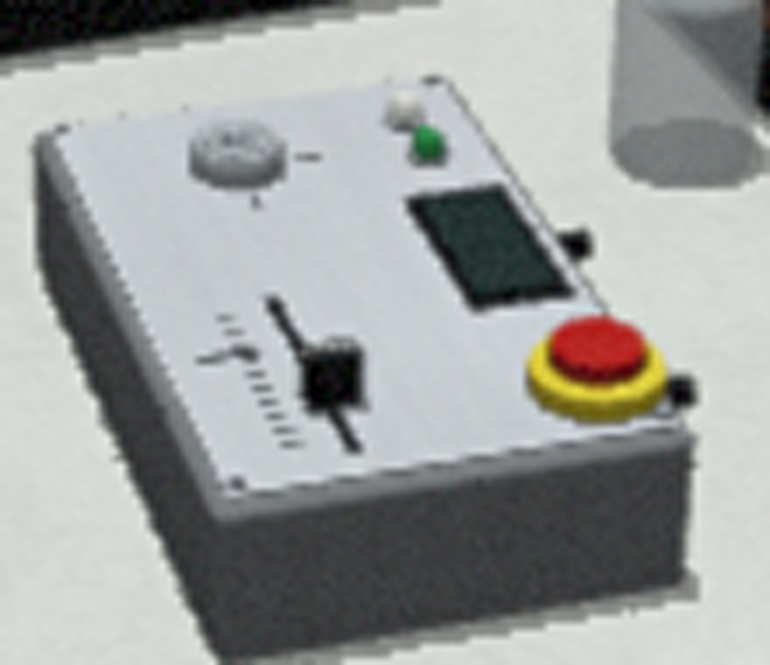

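View pics/d_blk.png

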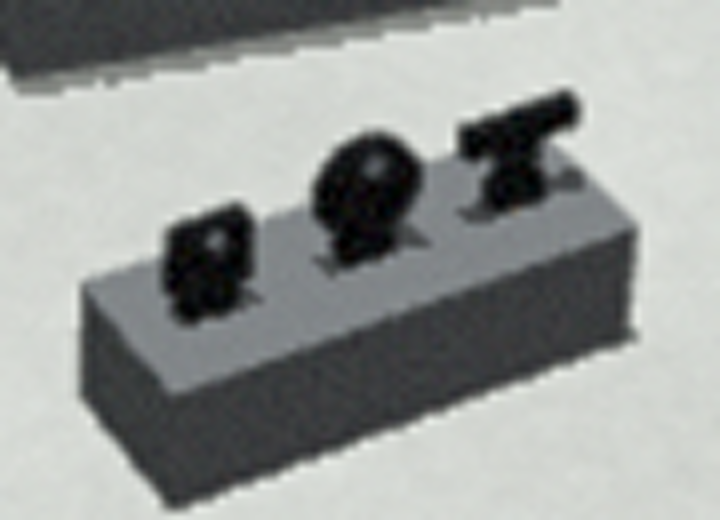

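View pics/s_blk.png

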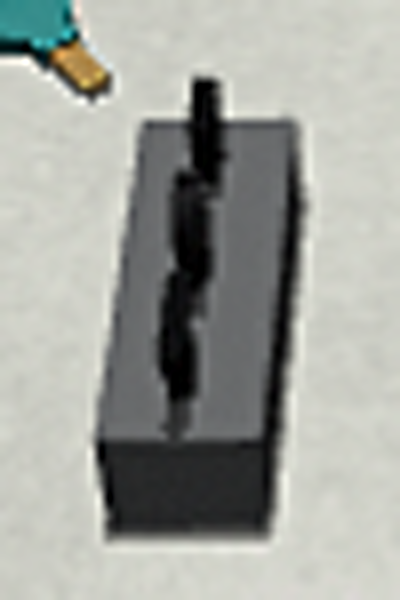

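Run:
```python
from h import *
from scipy.optimize import least_squares
s=load("scene0");d=load("side0")
S=lambda x,y:(s,245+x/5.6,170+y/5.6); D=lambda x,y:(d,240+x/7,160+y/7)
SB=lambda x,y:(s,185+x/8,160+y/8); DB=lambda x,y:(d,270+x/8,245+y/8)
def fit(hx,hy,z,obs,x0):
    def f(p):
        r=[]
        for (c,u,v),(a,b) in obs:
            q=[p[0]+a*hx*np.cos(p[2])-b*hy*np.sin(p[2]),p[1]+a*hx*np.sin(p[2])+b*hy*np.cos(p[2]),z]
            r+=list(proj(c,q)-[u,v])
        return r
    o=least_squares(f,x0); print(o.x, np.reshape(o.fun,(-1,2)).round(1).tolist()); return o.x
con=fit(95,150,80,[(S(143,47),(-1,-1)),(S(742,130),(-1,1)),(S(708,410),(1,1)),(S(52,315),(1,-1)),
  (D(40,135),(-1,1)),(D(222,510),(-1,-1)),(D(690,435),(1,-1)),(D(443,75),(1,1))],[500,0,0])
blk=fit(80,28,45,[(SB(142,120),(-1,-1)),(SB(298,120),(-1,1)),(SB(270,440),(1,1)),(SB(98,440),(1,-1)),
  (DB(82,285),(-1,1)),(DB(175,392),(-1,-1)),(DB(635,228),(1,-1))],[500,-200,0])
def loc(c,u,v,z):
    p=atz(c,u,v,z); a=p[:2]-con[:2]; k=con[2]; return (p[:2].round(1),(np.cos(k)*a[0]+np.sin(k)*a[1]).round(1),(-np.sin(k)*a[0]+np.cos(k)*a[1]).round(1))
print("bezel",loc(*S(603,188),94),loc(*D(237,150),94))
print("cap",loc(*S(216,92),107),loc(*D(335,355),107))
print("slotends",loc(*S(150,122),80),loc(*S(385,154),80),loc(*D(357,450),80),loc(*D(272,300),80))
print("long",loc(*S(318,105),80),loc(*D(225,355),80))
for n,(u,v) in dict(sq=(208,240),rd=(367,187),bar=(520,125)).items(): print(n,tri([DB(u,v)]) if 0 else atz(*DB(u,v),70))
```

```text
[ 5.53132973e+02  4.35541535e+01 -7.55641044e-02] [[-1.4, -1.9], [0.5, -1.8], [0.6, 1.1], [-1.9, 0.1], [-1.7, -2.5], [-1.2, -0.7], [1.9, -1.2], [1.1, -1.8]]
[ 5.01551992e+02 -2.57891933e+02  1.50518454e-01] [[-0.4, 0.2], [-0.6, -0.2], [-0.7, -0.0], [-0.1, 0.3], [-0.8, -0.7], [-0.3, -0.0], [0.1, -1.2]]
bezel (array([538.6, 133.2]), np.float64(-21.3), np.float64(88.3)) (array([535.5, 120.5]), np.float64(-23.4), np.float64(75.4))
cap (array([510.3, -50.4]), np.float64(-35.6), np.float64(-96.9)) (array([509.2, -59.1]), np.float64(-36.1), np.float64(-105.7))
slotends (array([506.5, -82.8]), np.float64(-36.9), np.float64(-129.5)) (array([514.4,  30.6]), np.float64(-37.6), np.float64(-15.8)) (array([508.9, -83.4]), np.float64(-34.5), np.float64(-130.0)) (array([516. ,  26.2]), np.float64(-35.7), np.float64(-20.1))
long (array([484.9,  -4.2]), np.float64(-64.5), np.float64(-52.8)) (array([485. ,  -5.4]), np.float64(-64.2), np.float64(-54.0))
sq [ 449.25190068 -266.89799825   70.        ]
rd [ 501.80140203 -260.49831948   70.        ]
bar [ 556.45528515 -249.32737498   70.        ]
```

```bash
cat >> h.py <<'E'
def plan(x,y,z,yaw):
    s=get_state(); p=s["position"]; r=s["eef_rot"]
    from scipy.spatial.transform import Rotation as Ro
    R=Ro.from_euler("xyz",r).as_matrix()
    d=R.T@(np.array([x,y,z])-p)/1000
    print("pos",p.round(1),"rot",np.round(r,4),"t",s["t"],"F",s["contact_force"].round(1),"w",round(s["gripper_width"],3))
    print("shift",d.round(4),"spin",round(-((yaw-r[2]+np.pi)%(2*np.pi)-np.pi),4))
E
python3 -c "
from h import *
plan(508,-60,242,1.495)"
```

```text
pos [218.6 477.  241.9] rot [-3.1406e+00 -2.0000e-04  2.7118e+00] t 0.15 F [ 0.2  0.2 -0.3] w 0.999
shift [-4.869e-01 -3.675e-01  2.000e-04] spin 1.2168
```

Request:
{"op": "step_arm", "data": {
  "motion": [
    [0,-0.02,-0.015,0,0.1],
    [0,-0.06,-0.046,0,0.2],
    [0,-0.1,-0.076,0,0.32],
    [0,-0.14,-0.106,0,0.44],
    [0,-0.18,-0.136,0,0.56],
    [0,-0.22,-0.166,0,0.68],
    [0,-0.26,-0.196,0,0.8],
    [0,-0.3,-0.226,0,0.92],
    [0,-0.34,-0.257,0,1.04],
    [0,-0.38,-0.287,0,1.16],
    [0,-0.42,-0.317,0,1.217],
    [0,-0.45,-0.34,0,1.217]
  ]
}}

```text
t: 1.35
position: [487.0, -22.0, 242.2]
eef_rot: [3.141, 0.0, 1.491]
contact_force: [0.0, 1.6, 0.1]
gripper_width: 0.498
```

Request:
{"op": "step_arm", "data": {
  "motion": [
    [0,0,0,0,0],
    [0,0,0,0,0]
  ]
}}

```text
t: 1.55
position: [486.0, -20.0, 241.9]
eef_rot: [-3.14, -0.0, 1.493]
contact_force: [-1.4, -0.3, 0.1]
gripper_width: 0.499
```

Run:
```python
from h import *
plan(508,-60,242,1.495)
snap("wrist","w1")
```

```text
pos [486.  -20.  241.9] rot [-3.1405e+00 -3.0000e-04  1.4929e+00] t 1.55 F [-1.4 -0.3  0.1] w 0.499
shift [-0.0382  0.0251 -0.0002] spin -0.0021
```

View pics/w1.png

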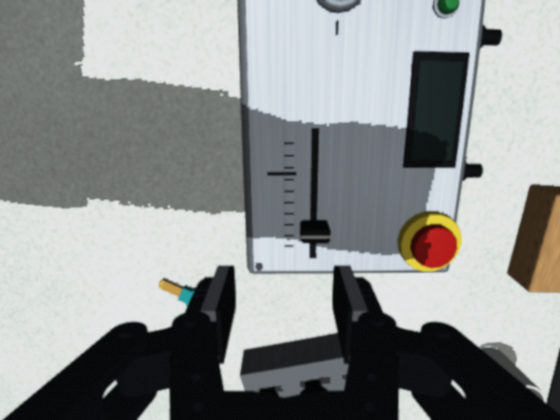

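The wrist picture shows the slider slot from (315,128) to (313,257), the long line at (281,173), the cap at (314,229), and part of the bezel at (338,0). I'll crop closer.

Run:
```python
from h import *
crop("w1",240,120,360,280,3.7,"w1c")
```

```text
(no output)
```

View pics/w1c.png

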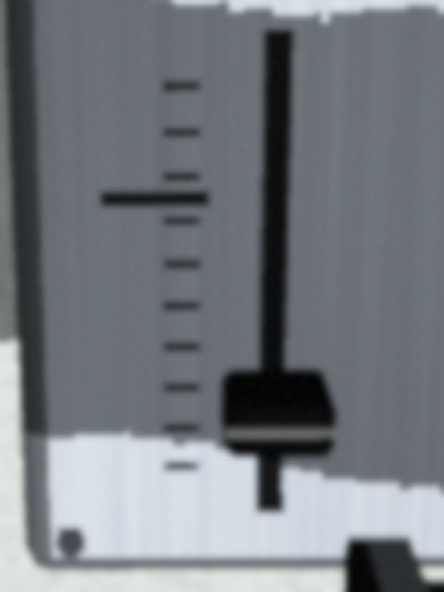

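Run:
```python
from h import *
w=load("w1")
W=lambda x,y:(w,240+x/3.7,120+y/3.7)
for n,(u,v,z) in dict(line0=(182,465,80),line90=(182,86,80),longL=(102,199,80),longR=(208,198,80),slot0=(270,510,80),slot1=(279,32,80),cap=(278,435,107),capL=(224,437,107),capR=(334,434,107),corner=(70,543,80),boxFR=(30,565,80)).items(): print(n,atz(*W(u,v),z).round(1))
```

```text
line0 [486.5 -69.3  80. ]
line90 [493.1  20.6  80. ]
longL [473.4  -3.2  80. ]
longR [497.1  -4.8  80. ]
slot0 [506.9 -82.8  80. ]
slot1 [514.9  30.6  80. ]
cap [508.2 -52.  107. ]
capL [496.5 -51.6 107. ]
capR [520.2 -52.8 107. ]
corner [457.7 -87.9  80. ]
boxFR [447.2 -93.2  80. ]
```

Run:
```python
from h import *
plan(508.2,-52,98,1.497)
```

```text
pos [485.6 -19.1 242. ] rot [-3.1405e+00 -4.0000e-04  1.4943e+00] t 1.6 F [-0.3  0.  -0.6] w 0.5
shift [-0.0311  0.0252  0.1439] spin -0.0027
```

Request:
{"op": "step_arm", "data": {
  "motion": [
    [0,-0.016,0.012,0.03,-0.003],
    [0,-0.031,0.025,0.06,-0.003],
    [0,-0.031,0.025,0.09,-0.003],
    [0,-0.031,0.025,0.11,-0.003],
    [0,-0.031,0.025,0.11,-0.003],
    [0,-0.031,0.025,0.11,-0.003]
  ]
}}

```text
t: 2.2
position: [508.5, -51.1, 132.9]
eef_rot: [-3.141, -0.0, 1.499]
contact_force: [0.0, -0.4, 0.5]
gripper_width: 0.502
```

Run:
```python
from h import *
plan(508.2,-52,98,1.497)
snap("wrist","w2")
```

```text
pos [508.5 -51.1 132.9] rot [-3.1413e+00 -2.0000e-04  1.4993e+00] t 2.2 F [ 0.  -0.4  0.5] w 0.502
shift [-0.0009 -0.0002  0.0349] spin 0.0023
```

View pics/w2.png

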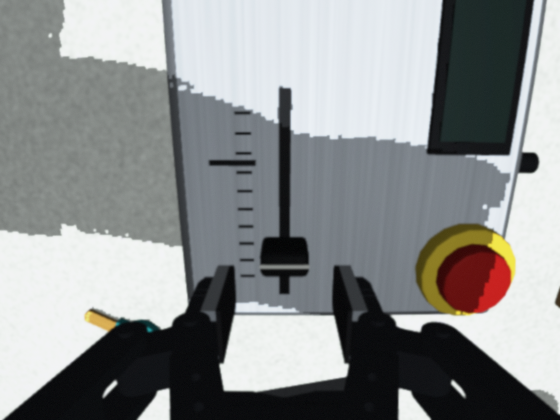

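The cap at (285,265) is centred between the pads (235 and 335), so I'll descend and grip.

Request:
{"op": "step_arm", "data": {
  "motion": [
    [0,-0.001,0,0.018,0],
    [0,-0.001,0,0.034,0],
    [0,-0.001,0,0.035,0],
    [-0.5,-0.001,0,0.035,0],
    [-1,-0.001,0,0.035,0],
    [-1,-0.001,0,0.035,0],
    [-1,-0.001,0,0.035,0],
    [-1,-0.001,0,0.035,0],
    [-1,-0.001,0,0.035,0],
    [-1,-0.001,0,0.035,0]
  ],
  "grip_force": 20
}}

```text
t: 3.25
position: [508.7, -53.0, 98.7]
eef_rot: [3.141, 0.0, 1.498]
contact_force: [-4.1, 1.4, 6.7]
gripper_width: 0.276
```

Run:
```python
from h import *
plan(508.2,-52,98,1.497)
c=snap("wrist","w3")
```

```text
pos [508.7 -53.   98.7] rot [3.1409e+00 1.0000e-04 1.4980e+00] t 3.25 F [-4.1  1.4  6.7] w 0.276
shift [ 0.001  -0.0006  0.0007] spin 0.001
```

View pics/w3.png

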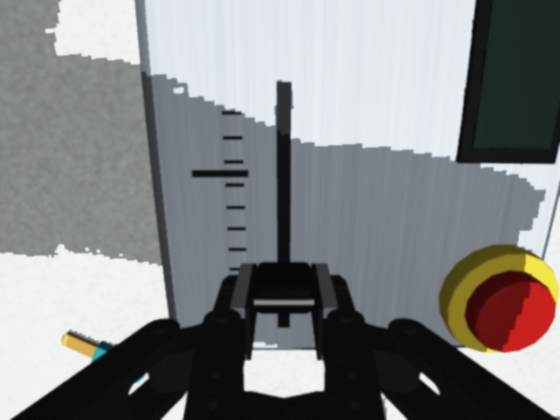

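Run:
```python
from h import *
w=load("w3")
a=atz(w,284,301.5,107); b=atz(w,220,173.5,80); print(a,b,(b-a)@[0.0733,0.997,0])
```

```text
[508.49101545 -51.4441778  107.        ] [484.61581971  -3.83387308  80.        ] 45.71742196024005
```

Request:
{"op": "step_arm", "data": {
  "motion": [
    [-1,0.006,0,0,0],
    [-1,0.016,0,0,0],
    [-1,0.026,0,0,0],
    [-1,0.036,0,0,0],
    [-1,0.043,0,0,0],
    [-1,0.0465,0,0,0],
    [-1,0.0465,0,0,0],
    [-1,0.0465,0,0,0]
  ]
}}

```text
t: 4.1
position: [512.2, -6.3, 98.7]
eef_rot: [3.141, -0.001, 1.498]
contact_force: [-4.7, 3.1, 7.3]
gripper_width: 0.272
```

Run:
```python
from h import *
plan(508.2,-52,98,1.497)
c=snap("wrist","w4"); crop("w4",140,200,400,360,3,"w4c")
```

```text
pos [512.2  -6.3  98.7] rot [ 3.1408e+00 -5.0000e-04  1.4984e+00] t 4.1 F [-4.7  3.1  7.3] w 0.272
shift [-0.0459 -0.0006  0.0007] spin 0.0014
```

View pics/w4c.png

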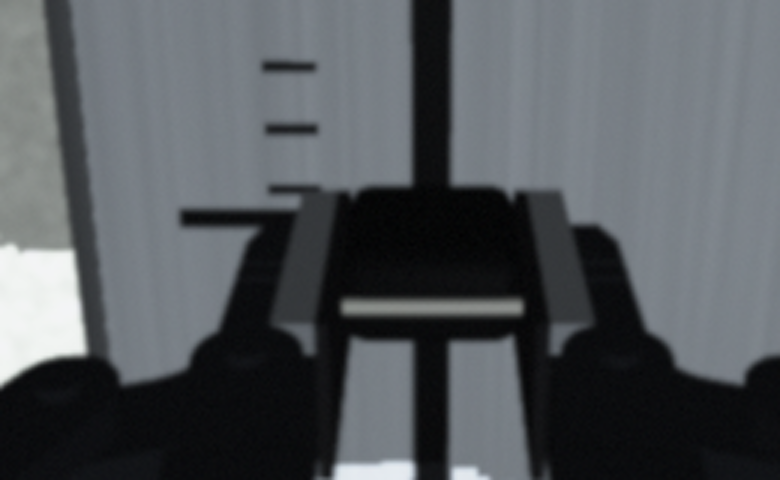

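Run:
```python
from h import *
w=load("w4")
a=atz(w,140+432/3,200+307/3,107); b=atz(w,140+230/3,200+217/3,80); print(a,b,(b-a)@[0.0733,0.997,0])
```

```text
[511.90363855  -5.05753789 107.        ] [480.42745779  -3.7748663   80.        ] -1.0283804750126047
```

Request:
{"op": "step_arm", "data": {
  "motion": [
    [-0.4,-0.0005,0,0,0],
    [0,-0.0005,0,0,0],
    [0,-0.0005,0,0,0],
    [0,-0.0005,0,0,0],
    [0,-0.0005,0,-0.04,0],
    [0,-0.0005,0,-0.08,0],
    [0,-0.0005,0,-0.12,0],
    [0,-0.0005,0,-0.143,0],
    [0,-0.0005,0,-0.143,0]
  ]
}}

```text
t: 5.05
position: [513.9, -7.6, 243.7]
eef_rot: [3.136, 0.001, 1.498]
contact_force: [1.2, -0.0, -1.2]
gripper_width: 0.5
```

Run:
```python
from h import *
plan(505,-230,242,np.pi+0.15)
c=snap("wrist","w5"); crop("w5",220,120,420,280,4,"w5c")
```

```text
pos [513.9  -7.6 243.7] rot [3.1357e+00 5.0000e-04 1.4977e+00] t 5.05 F [ 1.2 -0.  -1.2] w 0.5
shift [-0.2225  0.0073  0.0019] spin -1.7938
```

View pics/w5.png

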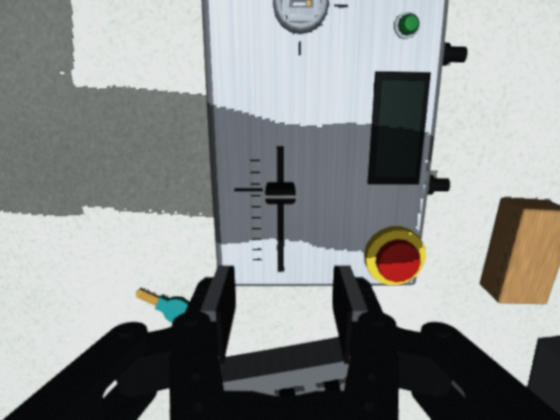

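View pics/w5c.png

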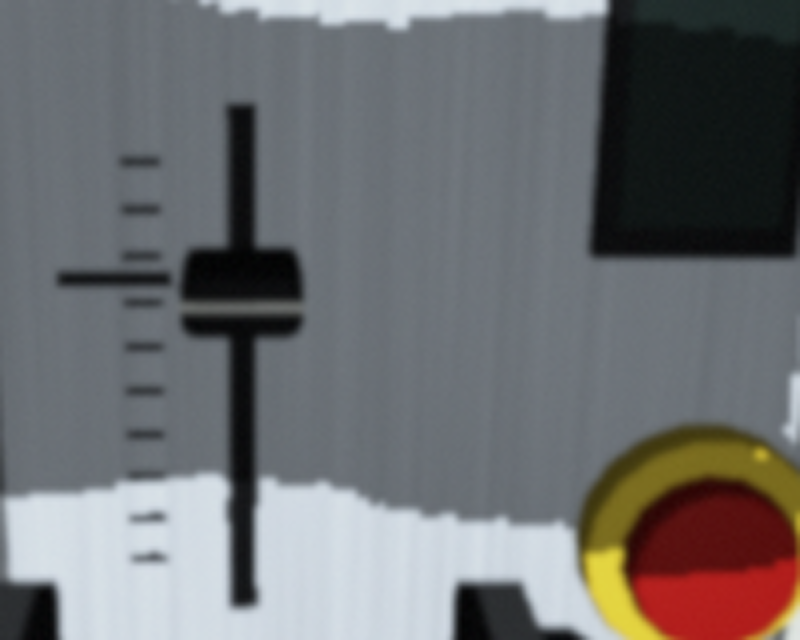

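Run:
```python
from h import *
w=load("w5")
W=lambda x,y:(w,220+x/4,120+y/4)
u=np.array([0.0733,0.997])
l0=atz(*W(149,558),80)[:2]; l9=atz(*W(140,161),80)[:2]; L=atz(*W(113,278),80)[:2]; C=atz(*W(242,308),107)[:2]
s0=atz(*W(243,605),80)[:2]; s1=atz(*W(241,105),80)[:2]
for n,p in dict(l9=l9,L=L,C=C,s0=s0,s1=s1).items(): print(n,p.round(1),((p-l0)@u).round(2))
```

```text
l9 [493.   20.6] 90.29
L [484.9  -3.8] 65.34
C [512.2  -4.7] 66.47
s0 [506.4 -82.9] -11.93
s1 [514.7  30.6] 101.79
```

Request:
{"op": "step_arm", "data": {
  "motion": [
    [0,-0.01,0,0,-0.1],
    [0,-0.03,0,0,-0.24],
    [0,-0.05,0,0,-0.38],
    [0,-0.07,0.001,0,-0.52],
    [0,-0.09,0.002,0,-0.66],
    [0,-0.11,0.003,0,-0.8],
    [0,-0.13,0.004,0,-0.94],
    [0,-0.15,0.005,0,-1.08],
    [0,-0.17,0.006,0,-1.22],
    [0,-0.19,0.007,0,-1.36],
    [0,-0.21,0.007,0,-1.5],
    [0,-0.222,0.007,0,-1.64]
  ]
}}

```text
t: 6.3
position: [502.0, -230.2, 238.6]
eef_rot: [3.141, -0.002, -3.14]
contact_force: [1.6, 0.2, -0.4]
gripper_width: 0.504
```

Request:
{"op": "step_arm", "data": {
  "motion": [
    [0,0,0,0,-0.1],
    [0,0,0,0,-0.15],
    [0,0,0,0,-0.15]
  ]
}}

```text
t: 6.6
position: [502.1, -229.0, 238.8]
eef_rot: [3.14, -0.002, -2.995]
contact_force: [-1.0, -0.2, -1.0]
gripper_width: 0.498
```

Run:
```python
from h import *
plan(505,-258,242,np.pi+0.15)
c=snap("wrist","w6"); crop("w6",200,150,360,330,4,"w6c")
```

```text
pos [ 502.1 -229.   238.8] rot [ 3.140e+00 -1.900e-03 -2.995e+00] t 6.6 F [-1.  -0.2 -1. ] w 0.498
shift [ 0.0014 -0.0291 -0.0033] spin -0.0035
```

View pics/w6.png

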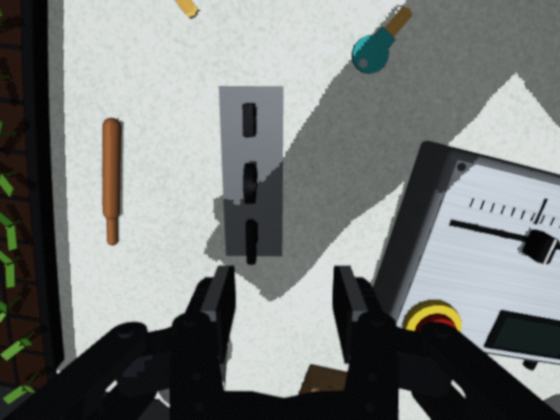

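Run:
```python
from h import *
crop("w6",200,75,310,275,3,"w6c")
crop("w6",210,130,290,230,6,"w6d")
```

```text
(no output)
```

View pics/w6c.png

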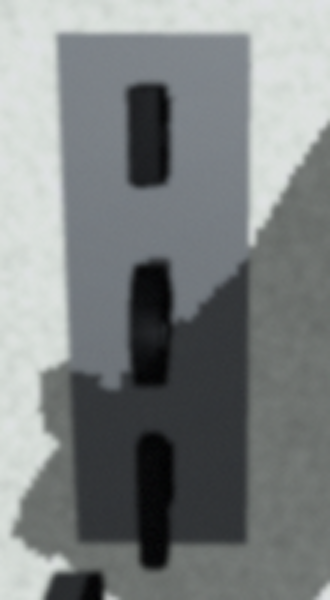

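View pics/w6d.png

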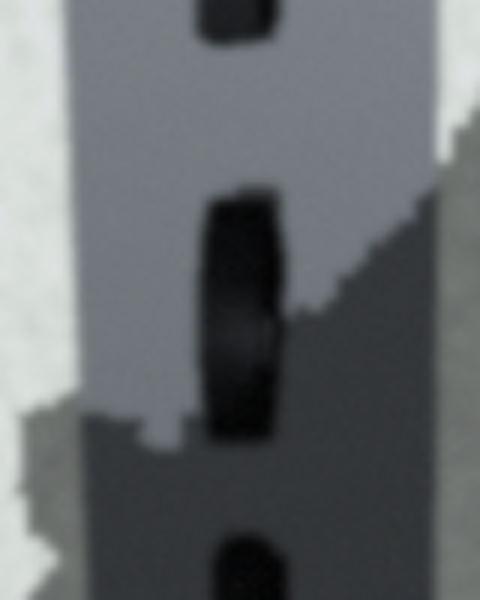

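Run:
```python
from h import *
w=load("w6")
C=lambda x,y:(w,200+x/3,75+y/3); D=lambda x,y:(w,210+x/6,130+y/6)
o,_=ray(w,280,210); print("cam",o.round(1))
P=[atz(*C(*q),45) for q in [(58,35),(249,35),(246,541),(78,541)]]
for p in P: print(p.round(1))
P=np.array(P)
print("centre",P.mean(0).round(1),"yaw",np.arctan2(*(P[2]+P[3]-P[0]-P[1])[[1,0]]), np.linalg.norm(P[0]-P[1]),np.linalg.norm(P[1]-P[2]),np.linalg.norm(P[3]-P[2]))
k=np.arctan2(*(P[2]+P[3]-P[0]-P[1])[[1,0]])
c=P.mean(0)
hc=np.array([c[0],c[1],70])
print("proj head", proj(w,hc),"meas", 210+242/6, "top", proj(w,hc+[0,0,17.5]))
for n,(u,v) in dict(sq=(148,135),rd=(151,325),bar=(154,500)).items(): print(n,atz(*C(u,v),75))
print("disc far",atz(*D(238,440),70),"near", atz(*D(243,190),70))
# disc silhouette predicted
ex=np.array([np.cos(k),np.sin(k),0]);ey=np.array([-np.sin(k),np.cos(k),0])
for s in(-4.5,4.5):
    q=np.array([proj(w,hc+ey*s+17.5*(ex*np.cos(a)+np.array([0,0,1])*np.sin(a))) for a in np.linspace(0,6.28,60)])
    q=(q-[210,130])*6; print(q.min(0).round(),q.max(0).round())
```

```text
cam [ 422.6 -240.5  371.6]
[ 425.6 -295.5   45. ]
[ 417.8 -241.2   45. ]
[ 575.2 -219.1   45. ]
[ 583.3 -274.1   45. ]
centre [ 500.5 -257.5   45. ] yaw 0.13714850516340454 54.87466321973853 158.955695315952 55.61320731854491
proj head [250.19715651 183.34990052] meas 250.33333333333334 top [248.33685022 188.5431909 ]
sq [ 447.41962709 -264.07429454   75.        ]
rd [ 499.14578693 -257.05777145   75.        ]
bar [ 551.93453941 -249.93237791   75.        ]
disc far [ 518.33223924 -255.79952032   70.        ] near [ 481.78908043 -259.42093916   70.        ]
[196. 197.] [222. 442.]
[263. 197.] [281. 443.]
```

Run:
```python
from h import *
plan(500.3,-257.5,62,np.pi+0.137)
```

```text
pos [ 502.3 -228.9  239. ] rot [ 3.1403e+00 -1.6000e-03 -2.9968e+00] t 6.65 F [-0.2 -0.2  0.3] w 0.503
shift [ 0.0058 -0.0282  0.177 ] spin 0.0078
```

Request:
{"op": "step_arm", "data": {
  "motion": [
    [0,0.003,-0.014,0.02,0.008],
    [0,0.006,-0.028,0.05,0.008],
    [0,0.006,-0.028,0.09,0.008],
    [0,0.006,-0.028,0.12,0.008],
    [0,0.006,-0.028,0.127,0.008],
    [0,0.006,-0.028,0.127,0.008],
    [0,0.006,-0.028,0.127,0.008]
  ]
}}

```text
t: 7.35
position: [501.7, -258.1, 114.6]
eef_rot: [-3.14, 0.001, -3.004]
contact_force: [0.2, 0.4, -0.3]
gripper_width: 0.498
```

Run:
```python
from h import *
plan(500.3,-257.5,62,np.pi+0.137)
c=snap("wrist","w7")
```

```text
pos [ 501.7 -258.1  114.6] rot [-3.1404e+00  1.2000e-03 -3.0037e+00] t 7.35 F [ 0.2  0.4 -0.3] w 0.498
shift [0.0014 0.0009 0.0526] spin 0.0009
```

View pics/w7.png

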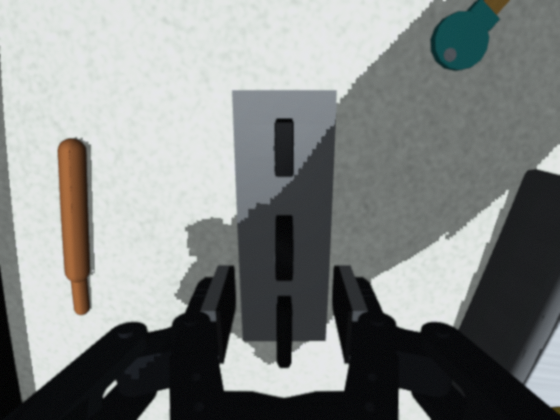

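Run:
```python
from h import *
w=load("w7");k=.137;hc=np.array([500.3,-257.5,70])
ex=np.array([np.cos(k),np.sin(k),0]);ey=np.array([-np.sin(k),np.cos(k),0])
for s in(-4.5,4.5):
    q=np.array([proj(w,hc+ey*s+17.5*(ex*np.cos(a)+np.array([0,0,1])*np.sin(a))) for a in np.linspace(0,6.28,60)])
    print(q.min(0).round(1),q.max(0).round(1))
crop("w7",230,190,340,380,3,"w7c")
```

```text
[275.2 214.5] [276.7 280.4]
[292.1 214.5] [293.7 280.5]
```

View pics/w7c.png

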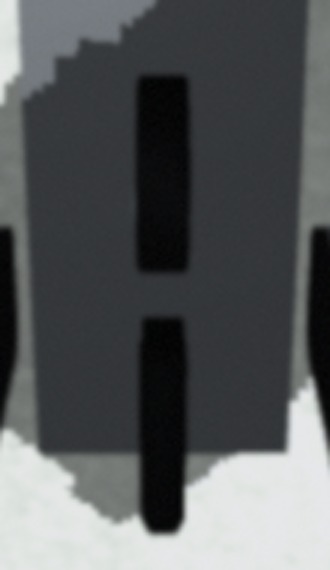

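Request:
{"op": "step_arm", "data": {
  "motion": [
    [0,0.001,0.001,0.025,0.001],
    [0,0.001,0.001,0.05,0.001],
    [0,0.001,0.001,0.053,0.001],
    [-0.4,0.001,0.001,0.053,0.001],
    [-0.6,0.001,0.001,0.053,0.001],
    [-1,0.001,0.001,0.053,0.001],
    [-1,0.001,0.001,0.053,0.001],
    [-1,0.001,0.001,0.053,0.001],
    [-1,0.001,0.001,0.053,0.001],
    [-1,0.001,0.001,0.053,0.001]
  ],
  "grip_force": 80
}}

```text
t: 8.4
position: [500.8, -257.5, 62.0]
eef_rot: [-3.14, 0.002, -3.004]
contact_force: [-0.0, -0.1, 6.4]
gripper_width: 0.094
```

Run:
```python
from h import *
plan(500.3,-257.5,62,np.pi+0.137)
c=snap("wrist","w8")
```

```text
pos [ 500.8 -257.5   62. ] rot [-3.1398e+00  2.1000e-03 -3.0044e+00] t 8.4 F [-0.  -0.1  6.4] w 0.094
shift [0.0005 0.0001 0.    ] spin 0.0002
```

View pics/w8.png

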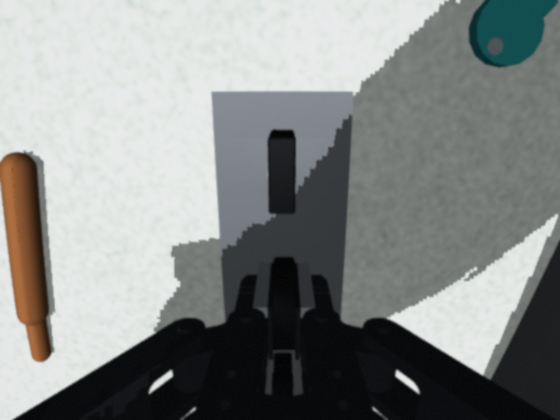

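Request:
{"op": "step_arm", "data": {
  "motion": [
    [-1,0,0,-0.01,0],
    [-1,0,0,-0.03,0],
    [-1,0,0,-0.06,0],
    [-1,0,0,-0.1,0],
    [-1,0,0,-0.13,0],
    [-1,0,0,-0.138,0],
    [-1,0,0,-0.138,0]
  ]
}}

```text
t: 9.15
position: [500.5, -257.3, 200.2]
eef_rot: [-3.14, 0.002, -3.004]
contact_force: [0.5, -0.2, -1.4]
gripper_width: 0.095
```

Run:
```python
from h import *
s=load("scene0"); print("bottle base", atz(s,378,308,0))
plan(570,75,200,np.pi-0.0735)
c=snap("wrist","w9"); snap("side","side1")
crop("side1",230,180,350,310,5,"side1c")
```

```text
bottle base [788.17387843 211.54946604   0.        ]
pos [ 500.5 -257.3  200.2] rot [-3.1395e+00  2.4000e-03 -3.0043e+00] t 9.15 F [ 0.5 -0.2 -1.4] w 0.095
shift [-1.143e-01  3.197e-01 -2.000e-04] spin 0.2108
```

View pics/w9.png

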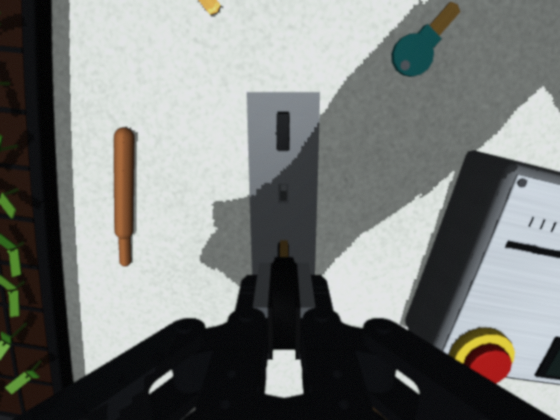

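View pics/side1c.png

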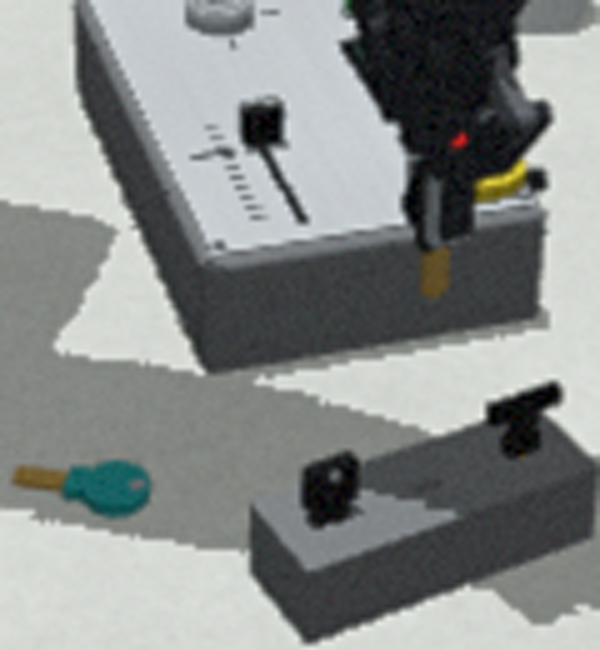

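The key is out of its slot and upright in the grip, with the brass blade visible at (435,272) in the side crop. The other two keys are undisturbed.

Request:
{"op": "step_arm", "data": {
  "motion": [
    [-1,-0.006,0.015,0,0.02],
    [-1,-0.016,0.045,0,0.05],
    [-1,-0.028,0.078,0,0.08],
    [-1,-0.04,0.112,0,0.11],
    [-1,-0.053,0.148,0,0.14],
    [-1,-0.066,0.184,0,0.17],
    [-1,-0.079,0.22,0,0.2],
    [-1,-0.092,0.256,0,0.21],
    [-1,-0.105,0.29,0,0.21],
    [-1,-0.112,0.312,0,0.21],
    [-1,-0.114,0.32,0,0.21],
    [-1,-0.114,0.32,0,0.21]
  ]
}}

```text
t: 10.45
position: [568.2, 76.4, 197.0]
eef_rot: [-3.141, -0.002, 3.07]
contact_force: [-1.0, 0.4, -0.5]
gripper_width: 0.092
```

Run:
```python
from h import *
plan(570,75,200,np.pi-0.0735)
c=snap("wrist","w10")
```

```text
pos [568.2  76.4 197. ] rot [-3.1414e+00 -2.4000e-03  3.0704e+00] t 10.45 F [-1.   0.4 -0.5] w 0.092
shift [-0.0019 -0.0013 -0.003 ] spin 0.0023
```

View pics/w10.png

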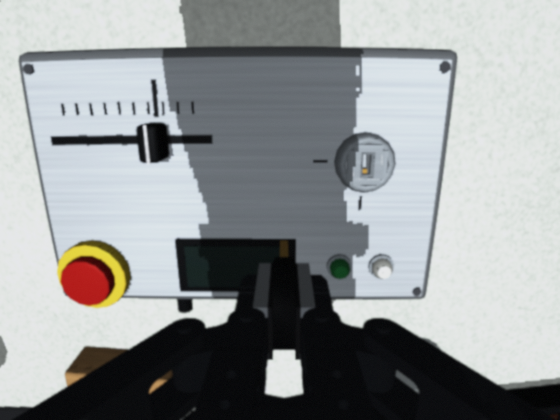

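Run:
```python
from h import *
crop("w10",325,125,405,205,8,"w10k"); crop("w10",255,220,320,280,9,"w10t")
```

```text
(no output)
```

View pics/w10k.png

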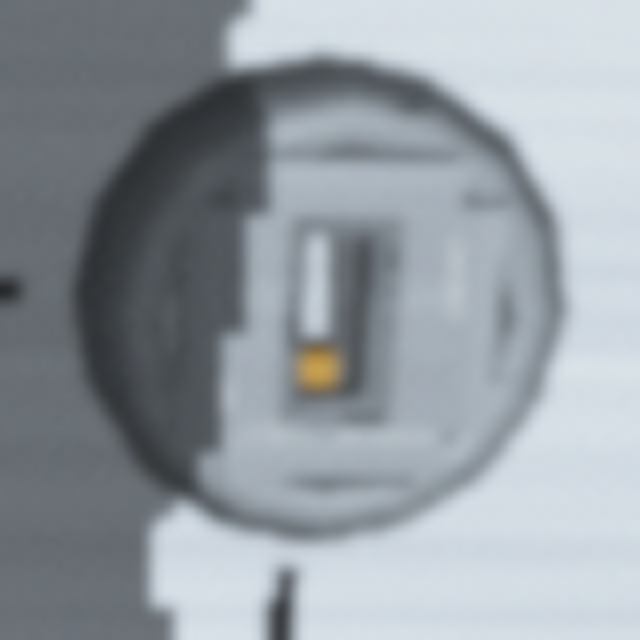

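View pics/w10t.png

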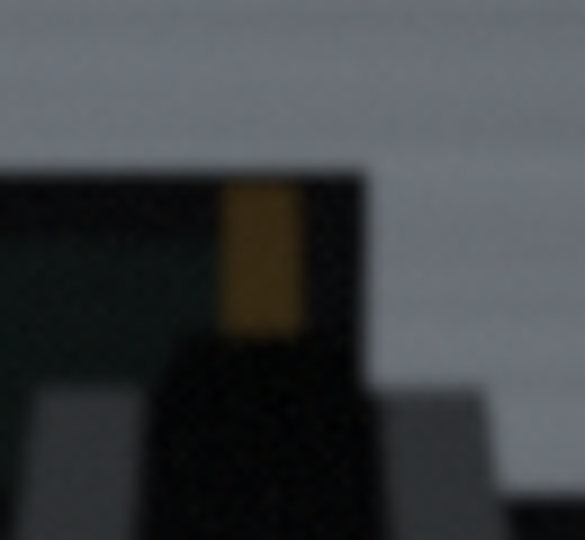

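Run:
```python
from h import *
w=load("w10")
K=lambda x,y:(w,325+x/8,125+y/8); T=lambda x,y:(w,255+x/9,220+y/9)
o,_=ray(w,280,210); print("cam",o.round(1))
for n,(u,v) in dict(mouth=(343,317),tl=(292,218),tr=(400,218),bl=(285,420),br=(390,420)).items(): print(n,atz(*K(u,v),94).round(1))
m=atz(*K(343,317),94)
for z in (80,94):
  q=np.array([proj(w,[m[0]+20.5*np.cos(a),m[1]+20.5*np.sin(a),z]) for a in np.linspace(0,6.28,90)])
  q=(q-[325,125])*8; print(z,q.min(0).round(),q.max(0).round())
st=get_state();p=st["position"];yaw=st["eef_rot"][2]
ex=-np.array([np.cos(yaw),np.sin(yaw),0]); ey=np.array([-ex[1],ex[0],0])
for dx in(0,): 
  for nm,off in dict(tipnear=(-6,0,-42.5),tip=(0,0,-45),shN=(-6,0,-17),shN9=(-9,0,-17)).items():
    q=proj(w,p+ex*off[0]+ey*off[1]+[0,0,off[2]]); print(nm,((q-[255,220])*9).round())
# scale refs
print("yawcon from slot", atz(w,52,140.5,80),atz(w,212,139,80))
print("corners",[atz(w,*q,80).round(1).tolist() for q in [(22,54),(456,54),(425,298),(63,300)]])
```

```text
cam [488.   82.5 329.8]
mouth [537.2 134.9  94. ]
tl [528.7 130.7  94. ]
tr [529.3 139.6  94. ]
bl [545.6 130.   94. ]
br [546.2 138.8  94. ]
80 [73. 49.] [541. 514.]
94 [96. 66.] [589. 556.]
tipnear [235. 195.]
tip [236. 271.]
shN [232. 392.]
shN9 [232. 338.]
yawcon from slot [506.30813777 -82.30747882  80.        ] [514.70430767  31.34847596  80.        ]
corners [[447.7, -89.5, 80.0], [470.4, 196.7, 80.0], [651.4, 184.4, 80.0], [633.6, -108.7, 80.0]]
```

Run:
```python
from h import *
plan(555,132.5,149,np.pi-0.0735)
s=load("side0"); q=proj(s,[537,134,94]); print(q,(q-[240,160])*7)
q=proj(load("scene0"),[537,134,94]); print((q-[245,170])*5.6)
```

```text
pos [568.3  75.4 197.3] rot [-3.1411e+00 -1.9000e-03  3.0694e+00] t 10.5 F [-0.2 -0.6 -0.6] w 0.092
shift [0.0173 0.056  0.0483] spin 0.0013
[272.76331185 179.2037026 ] [229.34318297 134.42591822]
[604.82983537 185.70059832]
```

Request:
{"op": "step_arm", "data": {
  "motion": [
    [-1,0.006,0.02,0,0.001],
    [-1,0.012,0.04,0,0.001],
    [-1,0.017,0.056,0.005,0.001],
    [-1,0.017,0.056,0.025,0.001],
    [-1,0.017,0.056,0.043,0.001],
    [-1,0.017,0.056,0.046,0.001],
    [-1,0.017,0.056,0.046,0.001],
    [-1,0.017,0.056,0.046,0.001]
  ]
}}

```text
t: 11.3
position: [556.6, 132.4, 153.0]
eef_rot: [3.142, 0.001, 3.067]
contact_force: [0.1, -0.5, -0.2]
gripper_width: 0.093
```

Run:
```python
from h import *
plan(555,132.5,149,np.pi-0.0735)
c=snap("wrist","w11"); crop("w11",235,165,345,275,6,"w11c")
```

```text
pos [556.6 132.4 153. ] rot [3.1415e+00 8.0000e-04 3.0672e+00] t 11.3 F [ 0.1 -0.5 -0.2] w 0.093
shift [ 0.0016 -0.      0.004 ] spin -0.0009
```

View pics/w11.png

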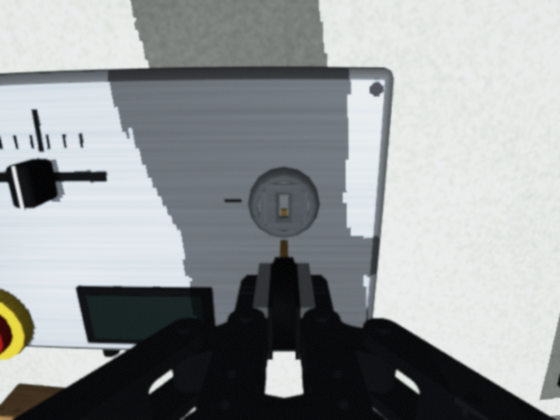

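View pics/w11c.png

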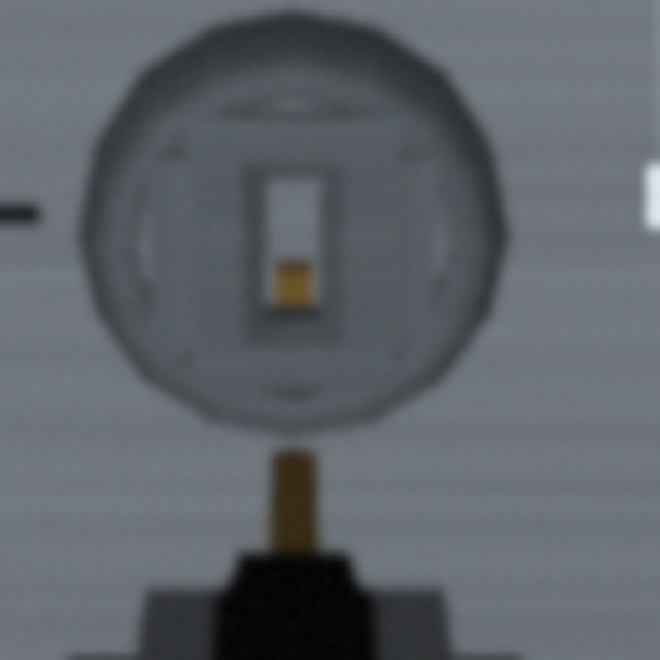

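Run:
```python
from h import *
w=load("w11")
C=lambda x,y:(w,235+x/6,165+y/6)
p=get_state()["position"]; print(p)
k=-.0745;ex=np.array([np.cos(k),np.sin(k),0])
m=atz(*C(294,255),94); print("mouth",m, [atz(*C(*q),94).round(1).tolist() for q in [(245,165),(343,165),(343,345),(245,345)]])
t=atz(*C(294.5,451),p[2]-42.5); print("tip near",t); tc=t+ex*6
print("tip centre",tc,"minus TCP",tc-p)
d=(m-tc)[:2]; print("move along key x,y",d@ex[:2], d@[-ex[1],ex[0]])
```

```text
[556.69266426 132.50567643 153.13879421]
mouth [537.54377002 134.40897707  94.        ] [[528.6, 130.6, 94.0], [529.3, 139.5, 94.0], [546.8, 138.3, 94.0], [546.1, 129.2, 94.0]]
tip near [550.12537293 133.49108228 110.63879421]
tip centre [556.10872988 133.04449566 110.63879421] minus TCP [ -0.58393438   0.53881923 -42.5       ]
move along key x,y -18.615023459667704 -0.02111390148595802
```

Request:
{"op": "step_arm", "data": {
  "motion": [
    [-1,0.008,0,0,-0.001],
    [-1,0.0165,0,0,-0.001],
    [-1,0.0185,0,0.004,-0.001],
    [-1,0.0185,0,0.008,-0.001],
    [-1,0.0185,0,0.008,-0.001],
    [-1,0.0185,0,0.008,-0.001]
  ]
}}

```text
t: 11.95
position: [537.7, 134.1, 144.2]
eef_rot: [-3.142, -0.0, 3.069]
contact_force: [0.4, 0.8, 0.1]
gripper_width: 0.089
```

Run:
```python
from h import *
plan(538.1,133.9,140,np.pi-0.0735)
c=snap("wrist","w12"); crop("w12",230,190,340,300,6,"w12c")
```

```text
pos [537.7 134.1 144.2] rot [-3.1415e+00 -1.0000e-04  3.0687e+00] t 11.95 F [0.4 0.8 0.1] w 0.089
shift [-0.0004 -0.0002  0.0042] spin 0.0007
```

View pics/w12c.png

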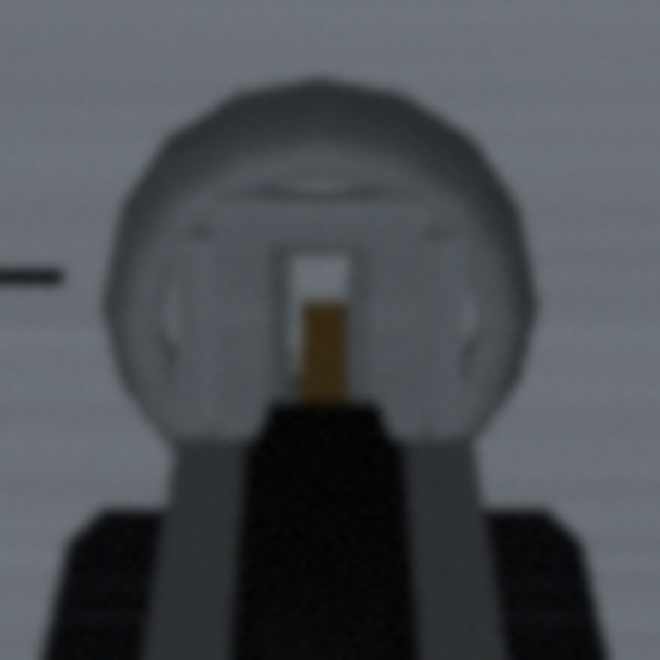

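Run:
```python
from h import *
w=load("w12")
C=lambda x,y:(w,230+x/6,190+y/6)
p=get_state()["position"]; k=-.0735;ex=np.array([np.cos(k),np.sin(k),0])
m=atz(*C(321,247),94)+ex*8.75; t=atz(*C(326,303),p[2]-42.5)+ex*6
d=(m-t)[:2]; print(p,m,t,d@ex[:2],d@[-ex[1],ex[0]])
```

```text
[537.84271961 134.12668184 144.25615924] [537.98691528 134.40117191  94.        ] [537.46129948 134.87815618 101.75615924] 0.5592234686350526 -0.4370984642068754
```

Request:
{"op": "step_arm", "data": {
  "motion": [
    [-1,-0.0005,-0.0004,0.001,0.001],
    [-1,-0.0005,-0.0004,0.003,0.001],
    [-1,-0.0005,-0.0004,0.005,0.001],
    [-1,-0.0005,-0.0004,0.007,0.001],
    [-1,-0.0005,-0.0004,0.009,0.001],
    [-1,-0.0005,-0.0004,0.009,0.001]
  ]
}}

```text
t: 12.6
position: [537.9, 133.7, 134.9]
eef_rot: [-3.142, -0.001, 3.068]
contact_force: [-1.2, 0.6, -0.5]
gripper_width: 0.094
```

Request:
{"op": "step_arm", "data": {
  "motion": [
    [-1,0,0,0.0015,0],
    [-1,0,0,0.003,0],
    [-1,0,0,0.0045,0],
    [-1,0,0,0.0045,0]
  ]
}}

```text
t: 13.0
position: [538.0, 133.7, 130.6]
eef_rot: [-3.142, -0.0, 3.068]
contact_force: [-0.1, -0.6, -0.5]
gripper_width: 0.092
```

Request:
{"op": "step_arm", "data": {
  "motion": [
    [-1,0,0,0.001,0],
    [-1,0,0,0.002,0],
    [-1,0,0,0.002,0]
  ]
}}

```text
t: 13.3
position: [538.2, 133.7, 128.8]
eef_rot: [3.142, 0.0, 3.068]
contact_force: [-0.7, 0.0, 0.4]
gripper_width: 0.096
```

Request:
{"op": "step_arm", "data": {
  "motion": [
    [-1,0,0,0.001,0],
    [-1,0,0,0.001,0]
  ]
}}

```text
t: 13.5
position: [538.4, 133.7, 128.2]
eef_rot: [3.142, 0.001, 3.068]
contact_force: [-1.2, -0.6, 5.1]
gripper_width: 0.091
```

Request:
{"op": "step_arm", "data": {
  "motion": [
    [-1,0,0,0.001,0],
    [-1,0,0,0.001,0]
  ]
}}

```text
t: 13.7
position: [538.4, 133.8, 127.9]
eef_rot: [3.141, 0.001, 3.068]
contact_force: [-2.9, -0.9, 11.1]
gripper_width: 0.093
```

Request:
{"op": "step_arm", "data": {
  "motion": [
    [-1,0.0015,0,-0.001,0],
    [-1,0.002,0,-0.001,0],
    [-1,0,0,-0.001,0],
    [-1,-0.002,0,-0.001,0],
    [-1,-0.002,0,-0.001,0],
    [-1,0,0,-0.0005,0]
  ]
}}

```text
t: 14.3
position: [538.4, 133.7, 127.7]
eef_rot: [3.141, 0.0, 3.068]
contact_force: [1.6, -0.9, 7.5]
gripper_width: 0.095
```

Request:
{"op": "step_arm", "data": {
  "motion": [
    [-1,0.002,0,0,0],
    [-1,0.003,0,0,0],
    [-1,0.003,0,0,0]
  ]
}}

```text
t: 14.6
position: [536.8, 133.8, 127.6]
eef_rot: [3.141, 0.003, 3.068]
contact_force: [6.1, -0.3, -0.6]
gripper_width: 0.095
```

Request:
{"op": "step_arm", "data": {
  "motion": [
    [-1,-0.003,0,0,0],
    [-1,-0.006,0,0,0],
    [-1,-0.006,0,0,0]
  ]
}}

```text
t: 14.9
position: [539.3, 133.5, 126.4]
eef_rot: [-3.141, -0.004, 3.068]
contact_force: [-4.2, 0.3, 1.1]
gripper_width: 0.09
```

Request:
{"op": "step_arm", "data": {
  "motion": [
    [-1,0.003,0,0.001,0],
    [-1,0.003,0,0.002,0],
    [-1,0.003,0,0.002,0]
  ]
}}

```text
t: 15.2
position: [538.2, 133.7, 125.1]
eef_rot: [-3.142, 0.0, 3.068]
contact_force: [-0.2, -1.0, -0.6]
gripper_width: 0.092
```

Request:
{"op": "step_arm", "data": {
  "motion": [
    [-1,0,0,0.001,0],
    [-1,0,0,0.002,0],
    [-1,0,0,0.003,0],
    [-1,0,0,0.003,0]
  ]
}}

```text
t: 15.6
position: [538.3, 133.7, 122.4]
eef_rot: [3.142, 0.0, 3.068]
contact_force: [0.9, 0.4, 1.5]
gripper_width: 0.096
```

Depth is now about 16.5 mm, so this is the second pin. I'll press lightly and wiggle again.

Request:
{"op": "step_arm", "data": {
  "motion": [
    [-1,0,0,0.001,0],
    [-1,0.0015,0,0.001,0],
    [-1,0.003,0,0.001,0],
    [-1,0.003,0,0.001,0]
  ]
}}

```text
t: 16.0
position: [537.0, 133.9, 122.3]
eef_rot: [3.141, 0.004, 3.068]
contact_force: [5.1, -0.6, 5.2]
gripper_width: 0.094
```

Request:
{"op": "step_arm", "data": {
  "motion": [
    [-1,-0.003,0,0,0],
    [-1,-0.006,0,0,0],
    [-1,-0.006,0,0,0]
  ]
}}

```text
t: 16.3
position: [539.2, 133.6, 120.7]
eef_rot: [3.142, -0.004, 3.068]
contact_force: [-4.3, 0.1, 1.5]
gripper_width: 0.092
```

Request:
{"op": "step_arm", "data": {
  "motion": [
    [-1,0.003,0,0.001,0],
    [-1,0.003,0,0.002,0],
    [-1,0.003,0,0.002,0]
  ]
}}

```text
t: 16.6
position: [538.6, 133.7, 119.3]
eef_rot: [3.141, 0.001, 3.068]
contact_force: [3.9, 0.4, -0.7]
gripper_width: 0.096
```

Request:
{"op": "step_arm", "data": {
  "motion": [
    [-1,0,0,0.001,0],
    [-1,0,0,0.002,0],
    [-1,0,0,0.003,0],
    [-1,0,0,0.003,0]
  ]
}}

```text
t: 17.0
position: [538.6, 133.7, 116.4]
eef_rot: [3.142, 0.001, 3.068]
contact_force: [3.9, 0.9, 1.3]
gripper_width: 0.095
```

Request:
{"op": "step_arm", "data": {
  "motion": [
    [-1,-0.0005,0,0.0015,0],
    [-1,-0.0005,0,0.003,0],
    [-1,-0.0005,0,0.0045,0],
    [-1,-0.0005,0,0.0045,0]
  ]
}}

```text
t: 17.4
position: [538.6, 133.7, 111.5]
eef_rot: [-3.142, -0.0, 3.068]
contact_force: [4.5, 0.1, 1.0]
gripper_width: 0.098
```

Request:
{"op": "step_arm", "data": {
  "motion": [
    [-1,0,0,0.001,0],
    [-1,0,0,0.0015,0],
    [-1,0,0,0.0015,0]
  ]
}}

```text
t: 17.7
position: [538.7, 133.7, 110.8]
eef_rot: [3.142, 0.0, 3.068]
contact_force: [1.1, 0.6, 9.5]
gripper_width: 0.093
```

The shoulder is bearing (9.5 N, depth about 28 mm). I'll hold briefly, take a quick look, then turn.

Run:
```python
from h import *
c=snap("side","side2"); crop("side2",230,140,350,240,6,"side2c"); snap("wrist","w13")
print(get_state()["joint_pos"].round(3))
```

```text
[ 0.112  0.453 -0.279  0.839 -0.     0.185]
```

View pics/side2c.png

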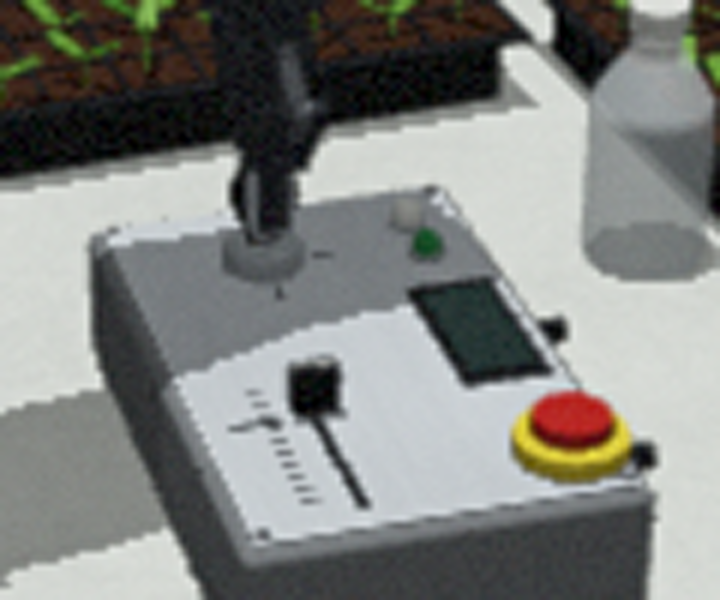

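View pics/w13.png

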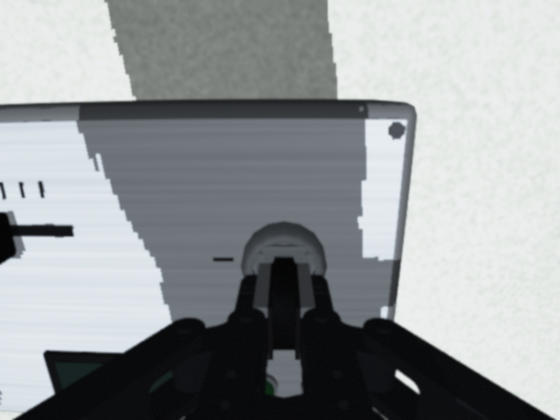

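The key stands fully in the bezel: no brass is visible and the fingertips are just above it. Turning now.

Request:
{"op": "step_arm", "data": {
  "motion": [
    [-1,0,0,0,0.05],
    [-1,0,0,0,0.15],
    [-1,0,0,0,0.25],
    [-1,0,0,0,0.35],
    [-1,0,0,0,0.45],
    [-1,0,0,0,0.45]
  ]
}}

```text
t: 18.4
position: [538.6, 133.2, 110.8]
eef_rot: [-3.141, 0.001, 2.614]
contact_force: [2.0, -2.0, 9.5]
gripper_width: 0.094
```

Request:
{"op": "step_arm", "data": {
  "motion": [
    [-1,0,0,0,0.1],
    [-1,0,0,0,0.2],
    [-1,0,0,0,0.3],
    [-1,0,0,0,0.4],
    [-1,0,0,0,0.5],
    [-1,0,0,0,0.6],
    [-1,0,0,0,0.6]
  ]
}}

```text
t: 19.1
position: [538.1, 132.8, 110.8]
eef_rot: [-3.14, 0.001, 2.014]
contact_force: [-0.5, -3.7, 11.6]
gripper_width: 0.092
```

Run:
```python
from h import *
s=get_state(); print(s["wrist_torque"],s["contact_force"],s["eef_rot"])
```

```text
[-1.15397143  0.1300626   0.05529648] [-0.45348839 -3.70604979 11.62619441] [-3.14014704e+00  1.44309246e-03  2.01394389e+00]
```

Request:
{"op": "step_arm", "data": {
  "motion": [
    [-1,0,0,0,0.1],
    [-1,0,0,0,0.2],
    [-1,0,0,0,0.3],
    [-1,0,0,0,0.4],
    [-1,0,0,0,0.5],
    [-1,0,0,0,0.56],
    [-1,0,0,0,0.56],
    [-1,0,0,0,0.56]
  ]
}}

```text
t: 19.9
position: [537.5, 132.6, 110.7]
eef_rot: [-3.14, 0.002, 1.457]
contact_force: [-3.1, -5.9, 13.6]
gripper_width: 0.09
```

Run:
```python
from h import *
s=get_state(); print(s["wrist_torque"],s["contact_force"],s["eef_rot"],s["position"],s["joint_pos"])
c=snap("wrist","w14"); crop("w14",200,190,380,370,4,"w14c"); c=snap("scene","scene2"); crop("scene2",245,140,395,260,5,"scene2c")
```

```text
[-1.26938222  0.66179076  0.07481045] [-3.13278895 -5.936776   13.55333386] [-3.14008921e+00  2.40214239e-03  1.45731317e+00] [537.4814367  132.63627816 110.72048057] [ 0.11101867  0.45273241 -0.27947038  0.84059402 -0.00200716  1.79530197]
```

View pics/w14.png

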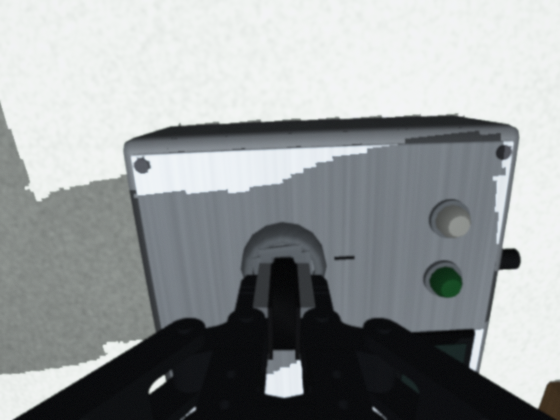

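View pics/w14c.png

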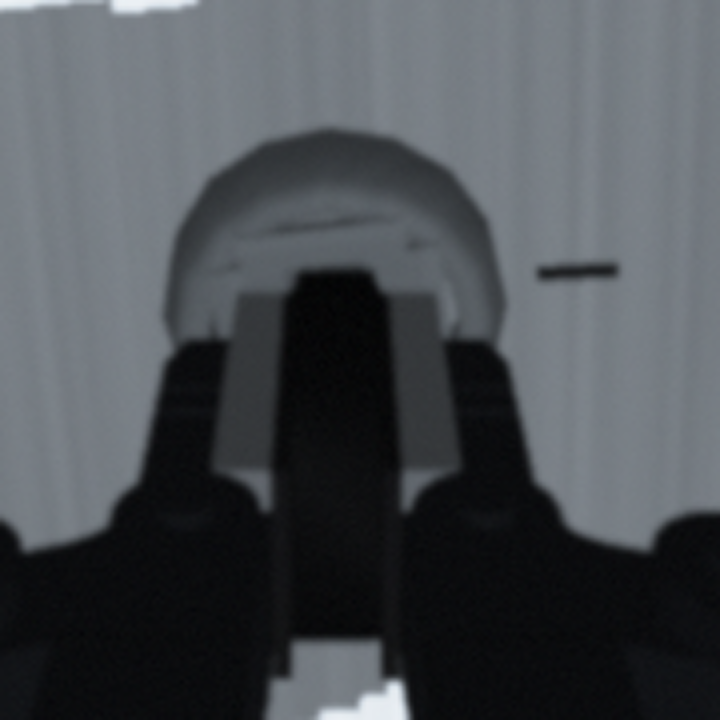

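View pics/scene2c.png

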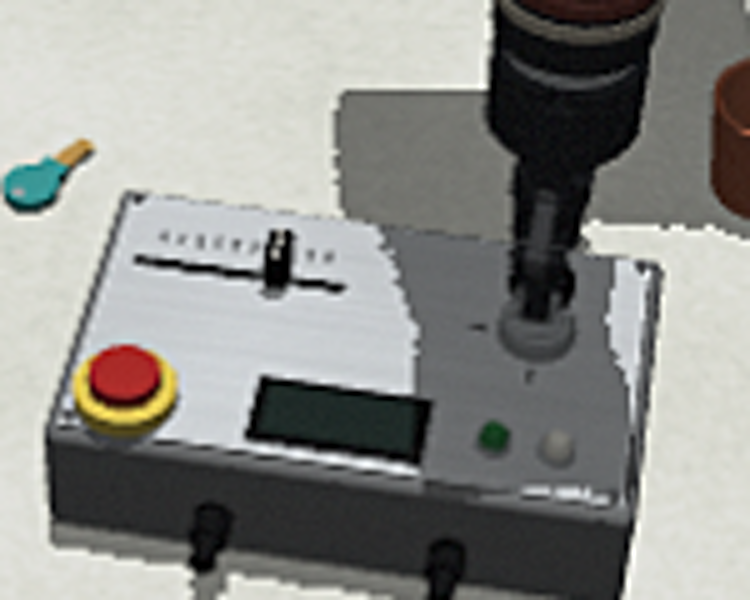

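Request:
{"op": "step_arm", "data": {
  "motion": [
    [-1,0,0,0,0.04],
    [-1,0,0,0,0.04],
    [-1,0,0,0,0.04],
    [-1,0,0,0,0.04],
    [-1,0,0,0,0.04],
    [-1,0,0,0,0.04],
    [-1,0,0,0,0.04],
    [-1,0,0,0,0.04]
  ]
}}

```text
t: 20.8
position: [537.5, 132.7, 110.7]
eef_rot: [-3.14, 0.002, 1.417]
contact_force: [-3.5, -5.5, 14.3]
gripper_width: 0.098
```

Run:
```python
from h import *
s=get_state(); print(s["wrist_torque"],s["contact_force"],s["eef_rot"],s["position"])
c=snap("wrist","w15"); crop("w15",240,210,330,280,8,"w15c"); snap("side","side3")
```

```text
[-1.19412115  0.70856803  0.13460128] [-3.49119813 -5.50275634 14.33144077] [-3.14017530e+00  2.43374886e-03  1.41745411e+00] [537.47199569 132.65537088 110.73137244]
```

View pics/w15c.png

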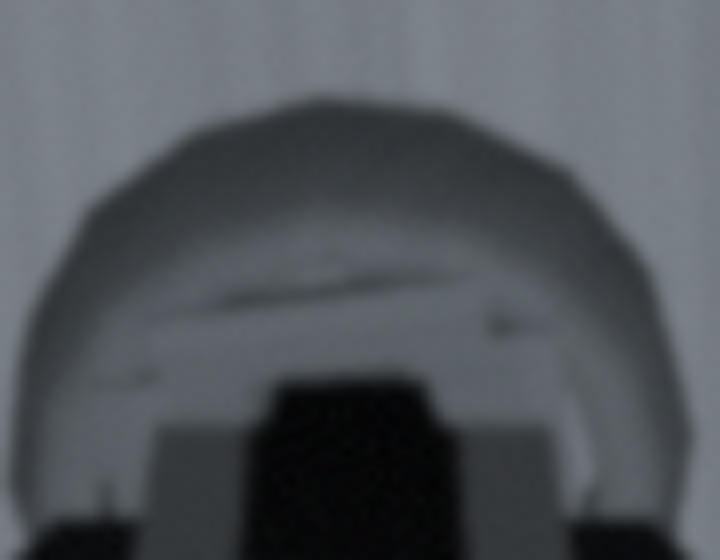

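View pics/side3.png

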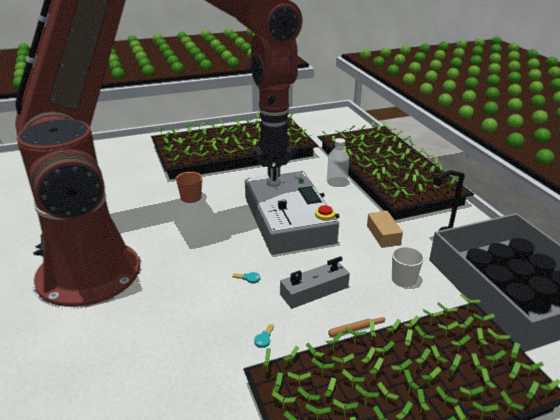

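The turning moment jumped to 0.135 N·m, above the spring's 0.084 N·m, so the cylinder is at its stop. Nothing else has moved, so I'll hand in.

```bash
python3 -c "
from h import *
print(job_done()); s=get_state(); print(s['t'],s['contact_force'],s['wrist_torque'],s['eef_rot'],s['position'],s['gripper_width'])"
```

```text
the job is handed in; nothing more can be done
None
the job is handed in; nothing more can be done
```

I did the whole job and handed it in at about 21 s. It reported no verdict, and the state could not be read after the hand-in.

- **Slider:** I gripped the cap and slid it to the long line. The wrist picture then put it at about 66 mm against 65 mm, about 1 mm past the line. I did not re-measure it with the wrist camera after that, but the later side and scene views show it still at the line.
- **Key in:** I took the round-headed key from the middle slot and wiggled it past both pins. It went to about 28 mm depth, with the shoulder bearing at 9.5 N before turning.
- **Turned and held:** I turned the fingers about 1.65 rad clockwise. The moment rose from 0.075 to 0.135 N·m over the last 0.04 rad. The spring alone gives 0.084 N·m, so the cylinder is at its stop. The 80 N grip was held on the key, pressing down with about 14 N.
- **Surroundings:** The last side view shows the other two keys, the stop button and the bench items apparently where they were.

**Disagreement:** The first side-camera estimate of the key switch was about 14 mm off. I had picked the wrong pixel, and the wrist camera settled it. A side force of about 6.5 N remained while holding, because the grip axis is slightly off the cylinder's axis.

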